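# Snap the blue filter cover onto the bench suction intake

### The job

Take the blue cover out of the compartment tray, set its plug into the round intake of the white suction unit and press it straight down until it snaps in; then keep pressing so that the rubber seal under it stays squeezed by about 3 mm, and finish like that, with the gripper still holding the cover down. Press firmly but do not ram it, and leave the other covers in their compartments and the jar where it is.

Things in the scene. Friction and masses are not known exactly. Their poses are not given: they have to be found in the camera images.
- blue_cover_grip (a point): blue plastic cover: a 52 mm disc with a raised bar across its top (36 x 14 mm, 24 mm tall). The point is the bar's centre, 12 mm above the disc's upper face, 51 mm above the bench at the start; x along the bar, y across its 14 mm width, z up. The disc is 5 mm thick: its underside lies 17 mm below the point. It hangs loose by its disc in any of the tray's three compartments
- blue_cover: the same blue cover; origin at the middle of its plug's tip, 44 mm below the bar's centre, same axes. The grey plug reaches 27 mm down from the disc's underside: 18 mm wide at the tip, widest (31 mm) 7.5 to 9 mm above the tip, a 27 mm neck above that. Weighs 35 to 70 g
- white_cover_grip (a point): white plastic cover: a 52 mm disc with a raised bar across its top (36 x 14 mm, 24 mm tall). The point is the bar's centre, 12 mm above the disc's upper face, 51 mm above the bench at the start; x along the bar, y across its 14 mm width, z up. Same shape as the blue one; stays in its compartment
- red_cover_grip (a point): red plastic cover: a 52 mm disc with a raised bar across its top (36 x 14 mm, 24 mm tall). The point is the bar's centre, 12 mm above the disc's upper face, 51 mm above the bench at the start; x along the bar, y across its 14 mm width, z up. Same shape as the blue one; stays in its compartment
- tray_top (a point): fixed green tray, 96 x 276 mm, three compartments in a row along its y, 90 mm apart, each with a 40 mm round hole. The point is the middle of the upper face on which the covers' discs lie, 34 mm above the bench; rims around the compartments rise 5 mm above it. z up
- suction_unit: the suction unit, a fixed white box 160 x 160 mm, 36 mm high (58 mm high along its +x side, from 44 mm off the middle), with a grey round collar, 60 mm wide, standing at its middle. Origin at the centre of its underside on the bench, straight below the intake; z up
- intake (a point): centre of the intake's mouth in the collar, 75 mm above the bench, level with the top of the relaxed black seal ring (52 mm outside, 38 mm inside). z up. Turn about z is free. Inside, four sprung catches leave a 25 mm gap: the plug's bulge needs 8 to 20 N to pass, then the force drops suddenly (the plug is even drawn in), some 6 mm before the disc meets the seal
- seal (a joint): how far the seal ring is pushed down, in m: 0 relaxed, 0.006 at its stop. It is sprung: 2.5 N to start it moving, then 2.5 N for each mm; rigid at its stop
- jar_mid (a point): loose closed jar, white with a blue band, 72 mm wide, 70 mm tall, standing; the point is its centre. Stays where it is
There are look-alikes about, which are no part of the job. There is more than one size of the blue_cover; the job needs the smallest.

How it is judged:
On the way, in this order (a step that is already met when the one before it is completed fails the run):
1. the blue cover has been lifted clear of the tray by the gripper (height (world z) of blue_cover_grip above 0.1 m and contact force between the fingers and blue_cover above 0.5 N), for 0.1 s.
2. the blue cover has snapped into the intake, its disc down on the seal (horizontal distance between blue_cover_grip and intake below 0.005 m and angle between blue_cover_grip's own z axis and vertical below 0.12 rad and z of blue_cover_grip in the frame of intake below 0.0185 m), for 0.1 s.
At the end, for the whole second after the job is handed in: The blue cover is snapped into the intake (within 5 mm of centre, tilted less than 0.12 rad), and the gripper's fingers still press it down so that the seal stays squeezed by at least 2 mm through the last second (horizontal distance between blue_cover_grip and intake below 0.005 m and angle between blue_cover_grip's own z axis and vertical below 0.12 rad and z of blue_cover_grip in the frame of intake below 0.016 m and value of joint seal above 0.002 m and contact force between the fingers and blue_cover above 0.5 N); the arm keeps its last pose, push and grip.
It fails at once if the cover is rammed onto the suction unit (contact forces with seal, collar and catches, the catches' own sideways squeeze of some 20 N included, adding up to more than 80 N) (contact force between suction_unit and blue_cover above 80 N).
It fails at once if the white cover is moved by more than 30 mm (distance of white_cover_grip from where it was at the start of the episode above 0.03 m).
It fails at once if the red cover is moved by more than 30 mm (distance of red_cover_grip from where it was at the start of the episode above 0.03 m).
It fails at once if the jar is moved by more than 30 mm (distance of jar_mid from where it was at the start of the episode above 0.03 m).
It also fails if it takes over 64 s, if anything falls off the work surface, if the arm or the gripper's body presses on something with over 40 N, if the wrist force passes 120 N, or if a joint passes its speed limit or range.

### The arm

A 7-joint arm with a two-finger parallel gripper is mounted at the origin on the work surface. World frame = base frame: x ahead of the robot, y to its left, z up, the work surface at z = 0. Lengths are in m, angles in rad, forces in N, time in s.
With the tool pointing down it reaches from about 0.425 to 0.925 m from the base axis. Payload 6.8 kg.
Tool frame: the origin (TCP) lies midway between the tips of the shut fingers; the grasp point (between the pads) lies 19 mm behind it; x points along the fingers, y is the direction in which the jaws open and shut, and the axes are right-handed (so a half turn about x gives the same grasp; the last joint's range is limited). The gripper opens to 85 mm and grips with 20 to 120 N. Pads are 22 mm wide; open, the fingers measure 114 mm over their backs; the gripper's body (76 mm by 85 mm) begins 54 mm behind the grasp point. The pads swing forward as they close: fully open they stand 13 mm farther back than shut.
Start: joints at [1.089, 0.477, 0.022, 1.555, -0.011, 1.109, -0.083], TCP at [0.246, -0.628, 0.231] pointing down, gripper open.
Joint ranges: [-2.96, 2.96], [-0.34, 2.1], [-1.41, 1.46], [0.24, 2.44], [-1.37, 4.51], [0.17, 1.92], [-2.96, 2.96]. Speed limits (rad/s): [2.39, 2.39, 3.14, 3.14, 3.14, 3.14, 3.14].

### API

Orientations are given as a rotation vector (axis times angle).
In Python, from bench import r, viewer, nets gives the robot as it stands.
- The arm moves only by the shell command python3 -m pendant 'ROWS' [FORCE]. ROWS is JSON, one flat list of numbers, 5 for each row, row after row: the finger opening in mm, from 0 to 85.4, then the shift along the tool's x, y, z in mm, then the turn about the tool's x in rad. A call has 1 to 20 rows; each row shifts and turns the commanded pose from where the row before left it, along the tool's axes as they then stand; what a row does not reach is not made up. A row lasts 1/8 s, in which the tool goes at most 62.5 mm and 10.7 degrees, less where a joint would pass 70% of its speed; a pose out of reach is approached as far as the arm can. A call with a gripper value outside its range is refused whole. The fingers move at their own pace and stop on an object; FORCE is the grip in N (left out, the last holds). Time passes only in rows, so rows that do not move let the fingers close. It gives the time, the measured TCP pose, the force and the opening at its end, in the units of the state.
- r.get_obs(): the state, without advancing time (a new reading comes with each control period).
- viewer.grab_frame(name): name is "scene" or "top"; returns (picture, depth): 400x640x3 uint8, red, green, blue; 400x640 float32, m along the optical axis (not along the pixel's ray), 0 where there is no reading.
- viewer.calibration(name): a dict with "mtx" (3x3 intrinsics, pixels), "distortion" ([k1, k2, p1, p2, k3] as OpenCV has them; the pictures are not rectified), "world_to_cam" (4x4, takes a point from world to camera coordinates). Camera axes: x right, y up, looking along -z (the intrinsics and any distortion apply to the point x, -y, -z); pixel columns grow to the right and rows downward; lengths in m; the calibration is good to about 2 mm. A picture is of the moment at which its call begins. calibration takes no time and is no camera call.
- r.hand_in(): hands the job in, once; it reports no verdict.
Trained networks look in the newest picture that a camera, given by its name, has taken for a name from the list of things; names that differ only in an ending like _2 or _b are one class to them, and where a whole thing is asked for, a point or a joint stands for the part that bears it (a point fixed in the world has none). Each returns a list of dicts, best first, with "score" (0 to 1); they miss things now and then, are a little off and sometimes report something else, mostly with a low value. They report only what shows in the picture. A call takes as long as a camera call. They do not tell look-alikes from the thing itself.
- nets.look_for(name, camera): "location" ([x, y, z] in m, in world coordinates, good to about 4 mm: the middle of the surface that is visible of it).
- nets.silhouettes(name, camera): "mask" (400x640 bool, what is visible of it).
The state is a dict: "clock": time; "joints": joint angles; "qvel": joint speeds; "tau": joint torques, N m; "tcp_pos": TCP position; "orientation": TCP orientation; "contact_force": force on the tool from outside, world axes, zero at the start; "moment": the same for the moment, N m; "grip_width": finger opening in m.
Only numpy, scipy, OpenCV 4.12 (cv2) and the standard library are available. Lean on these libraries where they do the work, as an engineer would, in place of code of your own. Each camera call takes 0.05 s, during which the arm holds its last target. There are 200 camera calls.

## Working session

There is one attempt and no reset: what is moved stays moved. The work goes in short steps, Python scripts to look and compute and a shell command to move; the robot and the scene stay as the last step left them, time stands still between calls to the robot, and variables do not carry over. Pictures are saved under pics/ and viewed, about 8 in all and at most 12, crops included, and the job is handed in when it is done.

```bash
mkdir -p pics; ls
cat > h.py <<'E'
import numpy as np, cv2
from bench import r, viewer, nets
from scipy.spatial.transform import Rotation as R
def cloud(name,depth):
    c=viewer.calibration(name);K=np.array(c["mtx"]);d=np.array(c["distortion"]);T=np.array(c["world_to_cam"])
    v,u=np.mgrid[0:400,0:640]
    p=cv2.undistortPoints(np.stack([u,v],-1).reshape(-1,1,2).astype(float),K,d).reshape(400,640,2)
    P=np.stack([p[...,0]*depth,-p[...,1]*depth,-depth],-1)
    W=(P-T[:3,3])@T[:3,:3]
    W[depth<=0]=np.nan
    return W
def state():
    o=r.get_obs();M=R.from_rotvec(o["orientation"]).as_matrix()
    print("t",o["clock"],"tcp",np.round(o["tcp_pos"],4),"F",np.round(o["contact_force"],1),"w",round(o["grip_width"],4));print(np.round(M,3))
    return o,M
E
python3 - <<'E'
from h import *
state()
for n in("scene","top"):
    im,d=viewer.grab_frame(n);cv2.imwrite(f"pics/{n}0.png",im[...,::-1]);np.save(f"{n}_d.npy",d);np.save(f"{n}_i.npy",im)
    for t in("blue_cover","white_cover_grip","red_cover_grip","suction_unit","jar_mid"):
        for q in nets.look_for(t,n): print(n,t,np.round(q["location"],3),round(q["score"],2))
E
```

```text
pics
t 0.0 tcp [ 0.2462 -0.6278  0.2303] F [-0.1 -0.1 -0. ] w 0.0856
[[-0.001  0.365 -0.931]
 [ 0.002 -0.931 -0.365]
 [-1.    -0.002  0.   ]]
scene blue_cover [0.49  0.128 0.037] 0.94
scene blue_cover [0.364 0.117 0.049] 0.89
scene blue_cover [0.518 0.003 0.045] 0.76
scene white_cover_grip [0.525 0.305 0.042] 0.92
scene red_cover_grip [0.507 0.221 0.039] 0.89
scene suction_unit [ 0.609 -0.211  0.038] 0.85
scene jar_mid [ 0.771 -0.023  0.07 ] 0.79
top blue_cover [0.499 0.009 0.04 ] 0.96
top blue_cover [0.355 0.123 0.045] 0.67
top blue_cover [0.485 0.132 0.04 ] 0.63
top white_cover_grip [0.517 0.306 0.04 ] 0.88
top red_cover_grip [0.496 0.218 0.041] 0.77
top suction_unit [0.484 0.128 0.04 ] 0.6
top suction_unit [ 0.584 -0.211  0.036] 0.58
top jar_mid [ 0.748 -0.021  0.069] 0.68
```

View pics/scene0.png

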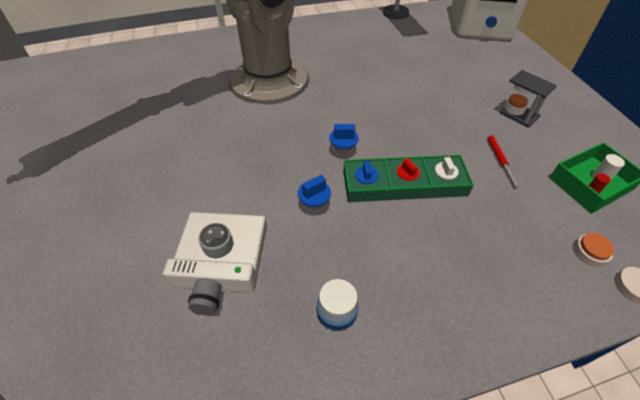

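View pics/top0.png

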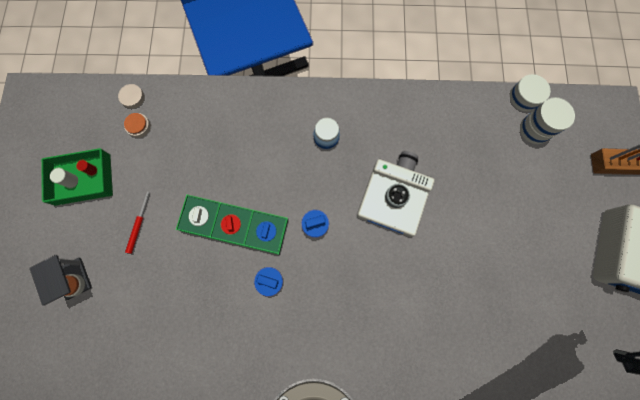

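Three blue covers are in view. In the top picture they are at (267,232) in the tray compartment, and loose on the bench at (315,224) and (268,282). The job's cover lies in the tray and is the smallest, so (267,232) fits. I'll confirm this with a crop and measured sizes.

```bash
cat > m.py <<'E'
from h import *
for n in("scene","top"):
    d=np.load(f"{n}_d.npy");im=np.load(f"{n}_i.npy");W=cloud(n,d);hsv=cv2.cvtColor(im,cv2.COLOR_RGB2HSV)
    inb=(W[...,0]>.25)&(W[...,0]<.9)&(np.abs(W[...,1])<.45)
    blue=inb&(hsv[...,0]>100)&(hsv[...,0]<130)&(hsv[...,1]>150)&(W[...,2]<.1)
    k,L,s,c=cv2.connectedComponentsWithStats(blue.astype(np.uint8))
    for i in range(1,k):
        if s[i,4]<60: continue
        P=W[L==i];z=P[:,2];hi=P[z>np.nanpercentile(z,97)-.006]
        b=hi[:,:2];w,E=np.linalg.eigh(np.cov(b.T));e=E[:,1];q=(b-b.mean(0))@E
        print(n,"blue px",np.round(c[i]),"n",s[i,4],"zmax %.3f"%np.nanpercentile(z,97),"ext",np.round(np.ptp(P[:,:2],0),3),"bbox mid",np.round((P[:,:2].max(0)+P[:,:2].min(0))/2,4),"bar",np.round(b.mean(0),4),"len/wid",np.round(np.ptp(q,0)[::-1],3),"ang %.3f"%np.arctan2(e[1],e[0]))
    # collar / seal top
    m=inb&(W[...,2]>.066)&(W[...,2]<.09)&(np.hypot(W[...,0]-.6,W[...,1]+.21)<.08)
    P=W[m];print(n,"collar",len(P),"z med",np.median(P[:,2]))
    (x,y),rr=cv2.minEnclosingCircle((P[:,:2]*1000).astype(np.float32));print("circ",x,y,rr, "mean",P.mean(0))
    g=inb&(hsv[...,0]>50)&(hsv[...,0]<80)&(hsv[...,1]>120)&(W[...,0]>.4)&(W[...,0]<.62)&(W[...,1]>.05)&(W[...,1]<.37)&(W[...,2]>.03)
    print(n,"tray",cv2.minAreaRect((W[g][:,:2]*1000).astype(np.float32)))
    b=inb&(hsv[...,1]<40)&(hsv[...,2]>150)&(W[...,2]>.025)&(W[...,2]<.07)&(np.hypot(W[...,0]-.6,W[...,1]+.21)<.14)
    print(n,"box",cv2.minAreaRect((W[b][:,:2]*1000).astype(np.float32)))
a=np.load("top_i.npy")[180:310,170:350];b=np.load("scene_i.npy")[115:245,290:470]
cv2.imwrite("pics/crop1.png",cv2.resize(np.hstack([a,b]),None,fx=2.2,fy=2.2,interpolation=2)[...,::-1])
E
python3 m.py
```

```text
scene blue px [344. 136.] n 545 zmax 0.078 ext [0.062 0.068] bbox mid [0.3605 0.1197] bar [0.3584 0.1198] len/wid [0.046 0.022] ang 1.178
scene blue px [366. 173.] n 371 zmax 0.066 ext [0.066 0.05 ] bbox mid [0.4745 0.1335] bar [0.484  0.1327] len/wid [0.036 0.014] ang 2.964
scene blue px [314. 192.] n 728 zmax 0.080 ext [0.062 0.068] bbox mid [0.5105 0.0063] bar [0.508  0.0057] len/wid [0.047 0.018] ang 1.886
scene blue px [336. 325.] n 114 zmax 0.032 ext [0.032 0.057] bbox mid [ 0.7769 -0.0257] bar [ 0.7847 -0.0281] len/wid [0.062 0.019] ang 1.209
scene collar 505 z med 0.07365413582719155
circ 580.8080444335938 -203.243896484375 30.06321144104004 mean [ 0.5840545  -0.20329174  0.07285246]
scene tray ((499.8988037109375, 224.24147033691406), (276.42681884765625, 97.88298797607422), 78.17241668701172)
scene box ((580.66552734375, -204.5609588623047), (158.0592498779297, 159.67396545410156), 71.03063201904297)
top blue px [315. 223.] n 558 zmax 0.080 ext [0.068 0.068] bbox mid [0.505 0.008] bar [0.5055 0.0068] len/wid [0.05  0.019] ang 1.883
top blue px [266. 231.] n 317 zmax 0.066 ext [0.05  0.051] bbox mid [0.483  0.1351] bar [0.4829 0.1334] len/wid [0.035 0.014] ang 2.916
top blue px [268. 281.] n 612 zmax 0.080 ext [0.067 0.069] bbox mid [0.3546 0.1208] bar [0.356  0.1209] len/wid [0.049 0.019] ang 1.284
top collar 262 z med 0.07256085517066024
circ 580.697021484375 -203.79319763183594 29.56973648071289 mean [ 0.5794437  -0.20132303  0.07237616]
top tray ((499.48388671875, 224.76170349121094), (277.2210388183594, 94.09629821777344), 78.27936553955078)
top box ((580.0177001953125, -203.64425659179688), (157.6436767578125, 158.1619415283203), 70.84072875976562)
```

View pics/crop1.png

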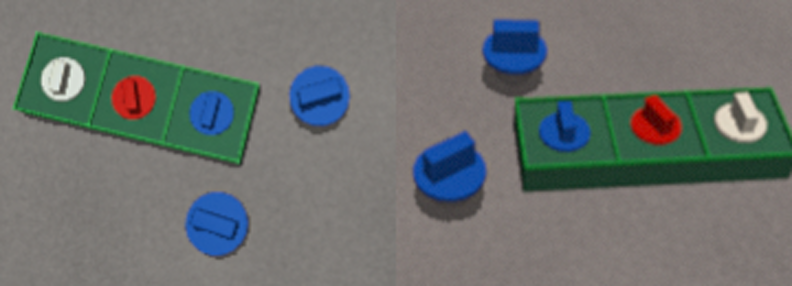

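Confirmed: the tray cover has a 50 mm disc and a 36x14 bar, while the loose ones measure about 68 mm with a 48x19 bar. The target bar is at (0.483, 0.133) with its direction at -0.20 rad, and the intake is at (0.580, -0.204). I'll turn first, then move over by way of a safe radius.

```bash
python3 -m pendant '[50,0,0,0,0.144, 50,0,0,0,0.144, 50,0,0,0,0.144, 50,0,0,0,0.143, 50,0,-39,-13.6,0, 50,0,-39,-13.6,0, 50,0,-39,-13.6,0, 50,0,-39,-13.6,0, 50,0,-39,-13.6,0, 50,0,-39,-13.6,0, 50,0,-39,-13.6,0, 50,0,-39,-13.6,0, 50,0,-39,-13.6,0, 50,0,-39,-13.6,0, 50,0,-39,-13.6,0, 50,0,-39,-13.6,0]' 70
python3 -c "
from h import *
o,M=state();print(o['joints']);print('tool delta mm',M.T@(np.array([.483,.133,.16])-o['tcp_pos'])*1000)"
```

```text
clock: 2.6
tcp_pos: [0.5006, -0.2013, 0.2316]
orientation: [-2.116, 0.214, 2.115]
contact_force: [-0.2, 0.1, -0.0]
grip_width: 0.0498
t 2.6 tcp [ 0.5006 -0.2013  0.2316] F [-0.2  0.1 -0. ] w 0.0498
[[ 0.001 -0.2   -0.98 ]
 [-0.    -0.98   0.2  ]
 [-1.     0.    -0.001]]
[ 0.3255921   0.25711999 -0.07012586  1.8766042   0.02117536  1.00790907
 -1.52559312]
tool delta mm [  71.50411661 -324.05748939   84.12471895]
```

```bash
python3 -m pendant '[50,0,-32.4,8.4,0, 50,0,-32.4,8.4,0, 50,0,-32.4,8.4,0, 50,0,-32.4,8.4,0, 50,0,-32.4,8.4,0, 50,0,-32.4,8.4,0, 50,0,-32.4,8.4,0, 50,0,-32.4,8.4,0, 50,0,-32.4,8.4,0, 50,0,-32.4,8.4,0, 50,40,0,0,0, 50,40,0,0,0, 50,40,0,0,0, 50,0,0,0,0]'
cat > look.py <<'E'
from h import *
import sys
o,M=state()
fs=[]
for n,b in(("scene",[int(v) for v in sys.argv[2].split(",")]),("top",[int(v) for v in sys.argv[3].split(",")])):
    im,d=viewer.grab_frame(n);np.save(f"{n}_i.npy",im);np.save(f"{n}_d.npy",d)
    fs.append(cv2.resize(im[b[1]:b[1]+120,b[0]:b[0]+120],None,fx=3.3,fy=3.3,interpolation=2))
cv2.imwrite(f"pics/{sys.argv[1]}.png",np.hstack(fs)[...,::-1])
E
python3 look.py a1 310,90 210,170
```

```text
clock: 4.35
tcp_pos: [0.4803, 0.131, 0.1092]
orientation: [-2.111, 0.216, 2.122]
contact_force: [0.2, -0.3, -0.4]
grip_width: 0.0501
t 4.35 tcp [0.4803 0.131  0.1092] F [ 0.2 -0.3 -0.4] w 0.0501
[[-0.005 -0.2   -0.98 ]
 [-0.002 -0.98   0.2  ]
 [-1.     0.003  0.005]]
```

View pics/a1.png

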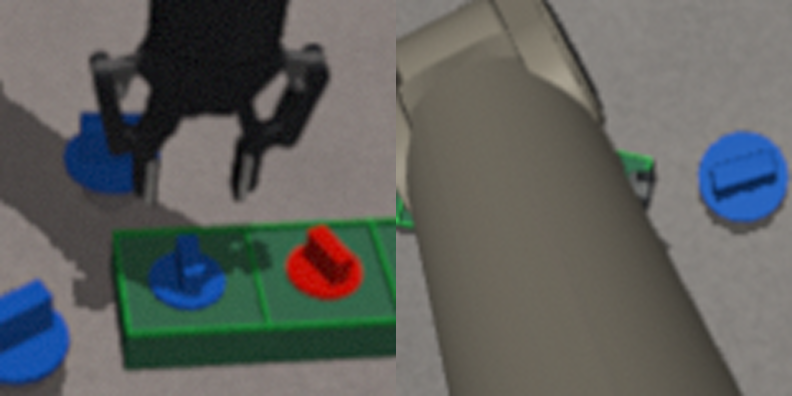

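The crop shows the open jaws straddling the blue bar at about (190,265), in line with it, and the red cover clear of the fingers. I'll descend with a small correction.

```bash
python3 -m pendant '[50,20,-2.5,-2.2,0, 50,20,0,0,0, 50,14,0,0,0, 50,8,0,0,0, 50,3,0,0,0, 50,0,0,0,0, 50,0,0,0,0]'
```

```text
clock: 5.32
tcp_pos: [0.4854, 0.1339, 0.0467]
orientation: [-2.116, 0.213, 2.115]
contact_force: [-0.7, -0.2, -0.3]
grip_width: 0.0501
```

```bash
python3 -m pendant '[50,2.5,0,2,0, 50,2,0,0,0, 50,0,0,0,0, 0,0,0,0,0, 0,0,0,0,0, 0,0,0,0,0, 0,0,0,0,0, 0,0,0,0,0, 0,0,0,0,0]' 80
```

```text
clock: 6.45
tcp_pos: [0.4832, 0.1343, 0.0421]
orientation: [-2.116, 0.213, 2.115]
contact_force: [-1.8, -1.3, 6.0]
grip_width: 0.0121
```

```bash
python3 -m pendant '[0,-3,0,0,0, 0,-10,0,0,0, 0,-20,0,0,0, 0,-30,0,0,0, 0,-30,0,0,0, 0,-30,0,0,0, 0,-10,0,0,0, 0,0,0,0,0,0,0,0,0,0]'
python3 look.py a2 310,50 210,170
```

```text
clock: 7.58
tcp_pos: [0.4823, 0.1338, 0.1736]
orientation: [-2.114, 0.215, 2.118]
contact_force: [1.0, -0.1, -0.5]
grip_width: 0.0126
t 7.575 tcp [0.4823 0.1338 0.1736] F [ 1.  -0.1 -0.5] w 0.0126
[[-0.002 -0.2   -0.98 ]
 [-0.001 -0.98   0.2  ]
 [-1.     0.001  0.002]]
```

View pics/a2.png

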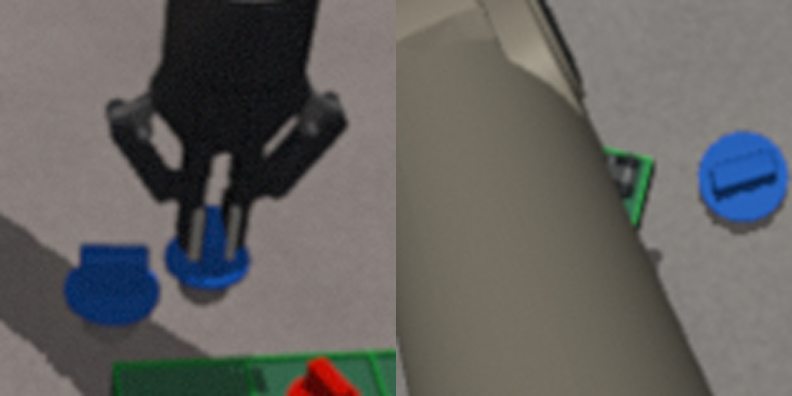

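The cover hangs level in the fingers, about 80 mm above the tray. Next I carry it over the intake.

```bash
python3 -m pendant '[0,0,12,-6,0, 0,0,26,-13.7,0, 0,0,26,-13.7,0, 0,0,26,-13.7,0, 0,0,26,-13.7,0, 0,0,26,-13.7,0, 0,0,26,-13.7,0, 0,0,26,-13.7,0, 0,0,26,-13.7,0, 0,0,26,-13.7,0, 0,0,26,-13.7,0, 0,0,26,-13.7,0, 0,0,13,-7,0, 0,20,0,0,0, 0,10,0,0,0, 0,0,0,0,0, 0,0,0,0,0]'
cat > off.py <<'E'
from h import *
o,M=state();n="scene"
im,d=viewer.grab_frame(n);W=cloud(n,d);hsv=cv2.cvtColor(im,cv2.COLOR_RGB2HSV)
near=np.hypot(W[...,0]-o["tcp_pos"][0],W[...,1]-o["tcp_pos"][1])<.06
b=near&(hsv[...,0]>100)&(hsv[...,0]<130)&(hsv[...,1]>140)
P=W[b];zt=o["tcp_pos"][2]
v,u=np.nonzero(b);print(len(P),"px",u.mean(),v.mean(),"z pct",np.round(np.nanpercentile(P[:,2],[5,25,50,75,95]),4),"tcp z",zt)
disc=P[np.abs(P[:,2]-(zt-.003))<.006];T=(disc-o["tcp_pos"])@M
print("disc n",len(disc),"tool y,z range",T[:,1].min(),T[:,1].max(),T[:,2].min(),T[:,2].max())
(x,y),rr=cv2.minEnclosingCircle((disc[:,:2]*1000).astype(np.float32));print("disc circ",x,y,rr)
ctr,res,*_=np.linalg.lstsq(np.c_[disc[:,:2],np.ones(len(disc))],disc[:,2],rcond=None);print("disc plane slope",ctr[:2])
c=[int(u.mean())-60,max(0,int(v.mean())-60)]
cv2.imwrite("pics/a3.png",cv2.resize(im[c[1]:c[1]+120,c[0]:c[0]+120],None,fx=4,fy=4,interpolation=2)[...,::-1])
E
python3 off.py
```

```text
clock: 9.8
tcp_pos: [0.5817, -0.203, 0.1454]
orientation: [-2.117, 0.213, 2.115]
contact_force: [0.8, -0.4, -1.2]
grip_width: 0.0124
t 9.8 tcp [ 0.5817 -0.203   0.1454] F [ 0.8 -0.4 -1.2] w 0.0124
[[ 0.001 -0.199 -0.98 ]
 [-0.    -0.98   0.199]
 [-1.    -0.    -0.001]]
57 px 204.7017543859649 217.3859649122807 z pct [0.1424 0.143  0.1435 0.1441 0.1451] tcp z 0.14535183138741248
disc n 56 tool y,z range -0.02018985931232829 0.016626467864054983 -0.02374607713186271 -0.012698815471378301
disc circ 596.2806396484375 -204.10679626464844 18.454225540161133
disc plane slope [-0.01454001  0.00747075]
```

View pics/a3.png

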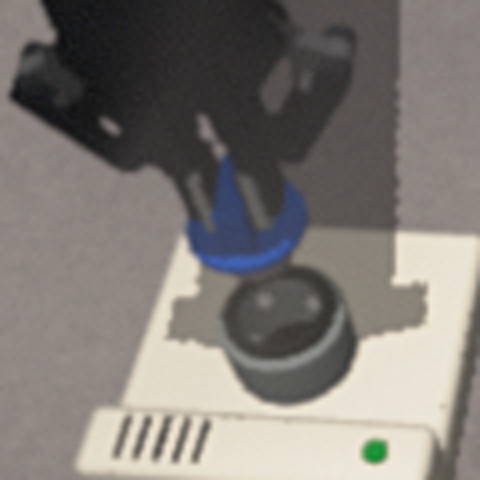

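The cover is level and sits beside and above the collar in the crop. My colour mask lost the shaded part of the disc, so I'll refine it with a fixed-radius circle fit on the rim.

```bash
cat > fit.py <<'E'
from h import *
from scipy.optimize import least_squares
o,M=state();n="scene"
im,d=viewer.grab_frame(n);hsv=cv2.cvtColor(im,cv2.COLOR_RGB2HSV);W=cloud(n,d)
c=viewer.calibration(n);K=np.array(c["mtx"]);D=np.array(c["distortion"]);T=np.array(c["world_to_cam"])
def proj(P):
    Q=P@T[:3,:3].T+T[:3,3];Q=Q*[1,-1,-1];return cv2.projectPoints(Q,np.zeros(3),np.zeros(3),K,D)[0][:,0]
blue=((hsv[...,0]>100)&(hsv[...,0]<130)&(hsv[...,1]>100)&(im[...,2]>50)&(np.hypot(W[...,0]-o["tcp_pos"][0],W[...,1]-o["tcp_pos"][1])<.06)&(W[...,2]>.08)).astype(np.uint8)
print("n",blue.sum())
# disc outline: far half of the rim in the image (lowest blue pixel per column) vs disc lower edge circle
z0=o["tcp_pos"][2]-.003
cols=np.nonzero(blue.sum(0)>1)[0];low=np.array([np.nonzero(blue[:,k])[0].max()+.5 for k in cols])
up=proj(np.array([o["tcp_pos"]]))[0];print("cols",cols.min(),cols.max(),"tcp px",up)
a=np.linspace(0,2*np.pi,721)
def low_curve(x,y,h):
    C=np.c_[x+.026*np.cos(a),y+.026*np.sin(a),np.full(a.size,h)];p=proj(C)
    return np.array([p[np.abs(p[:,0]-k)<.6,1].max() if (np.abs(p[:,0]-k)<.6).any() else p[np.argmin(np.abs(p[:,0]-k)),1]-3 for k in cols])
for h in(z0-.006,z0-.005,z0-.004):
    best=min((np.abs(low_curve(o["tcp_pos"][0]+i/1000,o["tcp_pos"][1]+j/1000,h)-low).mean(),i,j) for i in range(-8,9) for j in range(-8,9))
    e=np.array([best[1],best[2],0]);print("disc bottom h",h,"err %.2f"%best[0],"centre-tcp xy mm",e[:2],"tool y,z",(M.T@e)[1:])
E
python3 fit.py
```

```text
t 9.85 tcp [ 0.5818 -0.2031  0.1455] F [-0.4  0.4 -1.2] w 0.0123
[[ 0.001 -0.199 -0.98 ]
 [-0.    -0.98   0.199]
 [-1.    -0.    -0.001]]
n 307
cols 191 219 tcp px [204.77291438 211.31590062]
disc bottom h 0.13649791629957278 err 0.79 centre-tcp xy mm [-7 -1] tool y,z [2.37589405 6.65996092]
disc bottom h 0.13749791629957278 err 0.78 centre-tcp xy mm [-6 -1] tool y,z [2.17646817 5.68004853]
disc bottom h 0.13849791629957278 err 0.78 centre-tcp xy mm [-5  0] tool y,z [0.99712938 4.89956192]
```

```bash
cat > f3.py <<'E'
from h import *
import sys
o,M=state();off=[]
for n in("scene","top"):
    im,d=viewer.grab_frame(n);W=cloud(n,d);t=o["tcp_pos"];T=(W-t)@M
    m=(np.hypot(T[...,1],T[...,2])<.04)&(T[...,0]>-.002)&(T[...,0]<.012)
    p=T[m]
    if len(p)<15: print(n,"few",len(p));continue
    print(n,"n",len(p),"y",np.round([p[:,1].min(),p[:,1].max()],4),"z",np.round([p[:,2].min(),p[:,2].max()],4),"x med %.4f"%np.median(p[:,0]))
    # outermost points per angle sector seen from the tool
    an=np.arctan2(p[:,1],-p[:,2]);rr=np.hypot(p[:,1],p[:,2])
    E=[p[s][np.argmax(rr[s])] for k in np.arange(-1.5,1.5,.25) if (s:=(an>=k)&(an<k+.25)).any()]
    E=np.array(E);
    from scipy.optimize import least_squares
    for R0 in(.0255,.025):
        f=least_squares(lambda c:np.hypot(E[:,1]-c[0],E[:,2]-c[1])-R0,[0,0],loss="soft_l1",f_scale=.001);print("R",R0,"centre tool y,z",np.round(f.x,4),"rms %.4f"%np.sqrt(np.mean(f.fun**2)))
E
python3 f3.py
```

```text
t 9.9 tcp [ 0.5818 -0.2031  0.1456] F [ 0.1 -0.1 -0.9] w 0.0122
[[ 0.001 -0.199 -0.98 ]
 [-0.    -0.98   0.199]
 [-1.     0.    -0.001]]
scene n 296 y [-0.0245  0.0252] z [-0.0259  0.0206] x med 0.0017
R 0.0255 centre tool y,z [0.0002 0.001 ] rms 0.0005
R 0.025 centre tool y,z [0.0002 0.0004] rms 0.0004
top n 116 y [-0.025   0.0237] z [-0.0024  0.0264] x med 0.0028
R 0.0255 centre tool y,z [0.0048 0.0005] rms 0.0000
R 0.025 centre tool y,z [0.0043 0.0004] rms 0.0000
```

The cover is centred on the TCP to within 1 mm. I'll correct about 1 mm laterally and go down to the mouth.

```bash
python3 -m pendant '[0,10,1,0.5,0, 0,12,0,0,0, 0,10,0,0,0, 0,4,0,0,0, 0,4,0,0,0, 0,3,0,0,0, 0,0,0,0,0, 0,0,0,0,0]' 100
```

```text
clock: 11.0
tcp_pos: [0.5809, -0.2042, 0.1021]
orientation: [-2.116, 0.214, 2.115]
contact_force: [0.4, 0.1, -0.4]
grip_width: 0.0119
```

```bash
python3 look.py a4 150,170 340,140; python3 f3.py | grep -v '\['
```

```text
t 11.0 tcp [ 0.5809 -0.2042  0.1021] F [ 0.4  0.1 -0.4] w 0.0119
[[ 0.001 -0.2   -0.98 ]
 [-0.    -0.98   0.2  ]
 [-1.     0.    -0.001]]
```

View pics/a4.png

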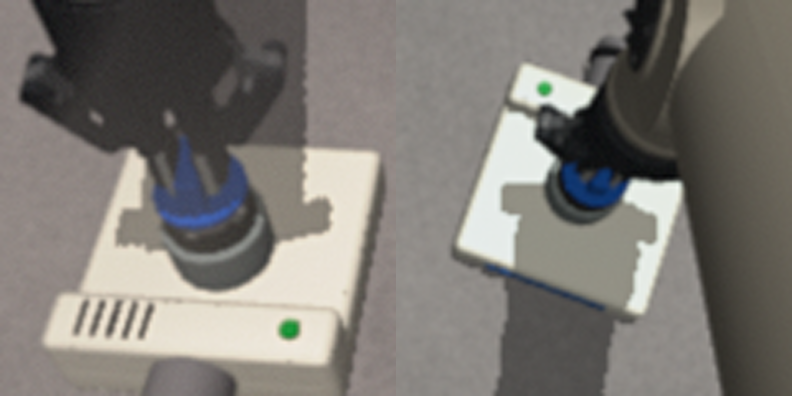

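The cover sits level over the collar, its plug already in the mouth, and there is no contact force. I'll press in small steps.

```bash
python3 -m pendant '[0,2,0,0,0, 0,2,0,0,0, 0,1.5,0,0,0, 0,1.5,0,0,0, 0,1,0,0,0, 0,0,0,0,0]'
```

```text
clock: 11.95
tcp_pos: [0.5812, -0.2041, 0.0945]
orientation: [-2.117, 0.214, 2.114]
contact_force: [-0.4, 1.1, 4.2]
grip_width: 0.0118
```

```bash
python3 -m pendant '[0,1,0,0,0, 0,1,0,0,0, 0,1,0,0,0, 0,0,0,0,0]'; python3 -m pendant '[0,1,0,0,0, 0,1,0,0,0, 0,1,0,0,0, 0,0,0,0,0]'
```

```text
clock: 12.45
tcp_pos: [0.5822, -0.2044, 0.0933]
orientation: [-2.12, 0.214, 2.112]
contact_force: [-2.7, 0.7, 15.3]
grip_width: 0.012
clock: 12.95
tcp_pos: [0.5814, -0.2047, 0.088]
orientation: [-2.118, 0.215, 2.113]
contact_force: [3.0, -2.0, -2.9]
grip_width: 0.0118
```

Force built to about 15 N and then fell to -3 N, so it snapped. I'll press on towards the seal.

```bash
python3 -m pendant '[0,1,0,0,0, 0,1,0,0,0, 0,1,0,0,0, 0,0,0,0,0]'; python3 -m pendant '[0,1,0,0,0, 0,1,0,0,0, 0,0,0,0,0]';  python3 -m pendant '[0,1,0,0,0, 0,1,0,0,0, 0,0,0,0,0]'
```

```text
clock: 13.45
tcp_pos: [0.5805, -0.2038, 0.0841]
orientation: [-2.115, 0.213, 2.116]
contact_force: [2.6, -0.5, -5.0]
grip_width: 0.0115
clock: 13.82
tcp_pos: [0.5806, -0.2039, 0.0829]
orientation: [-2.115, 0.213, 2.116]
contact_force: [1.2, -0.2, 0.3]
grip_width: 0.0117
clock: 14.2
tcp_pos: [0.5807, -0.204, 0.0815]
orientation: [-2.116, 0.213, 2.115]
contact_force: [-1.2, 1.2, 6.0]
grip_width: 0.012
```

```bash
python3 -m pendant '[0,1,0,0,0, 0,1,0,0,0, 0,0,0,0,0, 0,0,0,0,0]'
```

```text
clock: 14.7
tcp_pos: [0.5807, -0.204, 0.0799]
orientation: [-2.116, 0.214, 2.115]
contact_force: [-2.2, 0.9, 9.1]
grip_width: 0.0117
```

```bash
python3 -m pendant '[0,0.6,0,0,0, 0,0,0,0,0, 0,0,0,0,0, 0,0,0,0,0]'; python3 look.py a5 150,170 340,140; python3 f3.py | grep -E "scene|centre|top"; python3 -m pendant '[0,0,0,0,0, 0,0,0,0,0,0,0,0,0,0,0,0,0,0,0,0,0,0,0,0,0,0,0,0,0,0,0,0,0,0,0,0,0,0,0]'
```

```text
clock: 15.2
tcp_pos: [0.5808, -0.204, 0.0796]
orientation: [-2.116, 0.214, 2.115]
contact_force: [-3.5, 1.4, 11.4]
grip_width: 0.0115
t 15.2 tcp [ 0.5808 -0.204   0.0796] F [-3.5  1.4 11.4] w 0.0115
[[ 0.   -0.2  -0.98]
 [-0.   -0.98  0.2 ]
 [-1.    0.   -0.  ]]
scene n 415 y [-0.0287  0.0287] z [-0.029   0.0229] x med 0.0031
R 0.0255 centre tool y,z [ 0.0002 -0.0042] rms 0.0014
R 0.025 centre tool y,z [ 0.0002 -0.0048] rms 0.0016
top n 148 y [-0.0292  0.0264] z [-0.002   0.0286] x med 0.0039
R 0.0255 centre tool y,z [-0.0014 -0.0001] rms 0.0000
R 0.025 centre tool y,z [-0.0019 -0.0001] rms 0.0000
clock: 16.4
tcp_pos: [0.5808, -0.204, 0.0796]
orientation: [-2.116, 0.214, 2.115]
contact_force: [-3.2, 1.5, 10.5]
grip_width: 0.0115
```

View pics/a5.png

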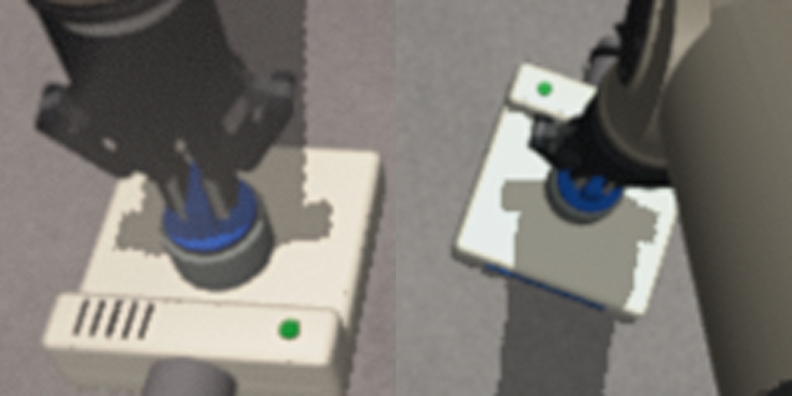

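The disc sits flush inside the collar, and the force holds steady at 10.5–11.4 N, or about 3.2–3.5 mm of squeeze. Handing in.

```bash
python3 -c "
from h import *
print(r.hand_in());state()"
```

```text
the job is handed in; nothing more can be done
None
the job is handed in; nothing more can be done
```

The smallest blue cover, the one in the tray, is snapped into the suction unit's intake. The gripper is still holding it down, and the job is handed in; no verdict is reported.

- **Snap-in:** the press force rose to about 15 N, then fell suddenly to -3 N as the plug was drawn in. These are readings at the end of each move, so any short peak in between is not seen.
- **Final press:** the push held steady at 10.5–11.4 N about 3.4 mm below where the disc should first touch the seal. That fits the roughly 3 mm squeeze asked for, though the seal itself could not be measured directly.
- **Position:** the TCP is within 1 mm of my estimated intake centre and points straight down. The last picture shows the disc flush in the collar.
- **Check that failed:** the final circle fit on the disc gave offsets of up to 4.8 mm. It had picked up the 60 mm collar as well, so I discarded it. The same fit before insertion put the cover within 1 mm of the tool centre; that was the scene camera, as the top camera, seeing only part of the disc, gave 4–5 mm across the bar.
- **Not checked:** I did not measure the white cover, red cover or jar again at the end. The path stayed clear of them.

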